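# Set a board holder's jaw to the gauge band by rolling its thumbwheel

## Task

Set the grey board holder on the blue mat for the next circuit board: with a fingertip on top, gently roll its knurled orange thumbwheel towards the fixed jaw, in as many strokes as it takes, until the black pointer on the sliding jaw stands over the red gauge band, then lift the finger away and leave it there. Work only the wheel with the fingertip: do not push the sliding jaw itself, do not grip, shift or lift the holder, and leave the other things on the bench where they are.

Things in the scene. Friction and masses are not known exactly. Their poses are not given: they have to be found in the camera images.
- holder: Board holder (small vice), 2.6 kg in all, loose on rubber feet on the 4 mm thick mat; this entry is its dark base plate, 150 mm (x) by 220 mm (y) by 8 mm. Origin: centre of its underside. z up; +y runs along the jaw travel, from the wheel to the fixed jaw. Over it floats the grey deck that carries everything else.
- wheel: Knurled upright thumbwheel, orange with black ribs and one white, 60 mm diameter, 22 mm wide. Origin: its centre, at holder x = 0, y = -75, z = 64 mm (top 94 mm up). Axle along the holder's x (its frame turns with it). Rolling its top to holder +y moves the jaw to +y, 1 mm for 5 mm of rim (6 mm per rad); rolling back opens it. It stays where left; about 1.5 N at the rim turns it.
- deck: The holder's grey deck, 150 by 220 mm, top 26 mm above the holder's underside, axes as the holder's, origin 8 mm above the holder's. It floats on springs: pressing the wheel sinks the whole deck, at first 3 to 5 N, then 1.5 N more per mm, up to 8 mm; 4 to 5 mm is plenty to roll the wheel. On it: fixed steel jaw 90 by 16 mm at y = 88 mm, top 62 mm up; wheel between two steel cheeks, tops 74 mm up.
- jaw: Sliding jaw, aluminium bar 90 mm (x) by 14 mm (y) by 32 mm high, top 58 mm above the holder's underside. Origin: centre of its underside. It starts fully open at holder y = -22 mm and travels up to 45 mm in holder +y, driven by the wheel. Not to be pushed directly.
- pointer (a point): Centre of the black pointer bar on the +x end of the sliding jaw, 4 mm wide, moving with the jaw over the white scale strip on the deck.
- mark (a point): Centre of the red gauge band, 8 mm wide (along holder y) and 30 mm long, lying on the white strip; its axes are parallel to the holder's. It does not move in an episode; at the start it lies 13 to 37 mm in holder +y from the pointer. The job is done when pointer and band have the same holder y.
- motor_a: Bystander: small black drone motor, 29 mm diameter, 32 mm tall with shaft, standing near the holder. Origin: centre of its underside.
- motor_b: Bystander: the same kind of motor, standing farther off towards the left edge of the mat. Origin: centre of its underside.
- board: Bystander: green circuit board 50 by 50 mm, 11 mm tall with its red part, lying near the holder. Origin: centre of its underside.
- flux: Bystander: small white bottle with green cap, 28 mm diameter, 62 mm tall, standing near the holder. Origin: centre of its underside.
- driver: Bystander: screwdriver 150 mm long, lying near the holder. Origin: underside, near its middle.
- battery: Bystander: grey and yellow battery pack 36 by 75 by 28 mm. Origin: centre of its underside.
- screw_dish: Bystander: round steel dish, 70 mm diameter, 22 mm high. Origin: centre of its underside.

How it is judged:
On the way, in this order (a step that is already met when the one before it is completed fails the run):
1. a fingertip presses on the thumbwheel (contact force between the fingers and wheel above 0.5 N), for 0.1 s.
2. the pointer stands over the red band with the wheel let go (y of pointer in the frame of mark between -0.0045 and 0.0045 m and contact force between the fingers and wheel below 0.1 N), for 0.2 s.
At the end, for the whole second after the job is handed in: The pointer's centre is within 4.5 mm of the red band's centre line, the jaw is at rest, the holder is within 20 mm of where it stood and so is every bystander (y of pointer in the frame of mark between -0.0045 and 0.0045 m and linear speed of jaw below 0.004 m/s and distance of each of holder, motor_a, motor_b, board, flux, driver, battery, screw_dish from where it was at the start of the episode below 0.02 m); the robot touches nothing.
It fails at once if the wheel is pinched or pressed hard (over 30 N) (contact force between the fingers and wheel above 30 N).
It fails at once if the robot pushes the sliding jaw itself (over 1 N) (contact force between any of the fingers, the arm and jaw above 1 N).
It fails at once if the holder is lifted, tipped or shifted by more than 20 mm (distance of holder from where it was at the start of the episode above 0.02 m or height (world z) of holder above 0.014 m or angle between holder's own z axis and vertical above 0.1 rad).
It fails at once if a bystander is moved by more than 20 mm (distance of any of motor_a, motor_b, board, flux, driver, battery, screw_dish from where it was at the start of the episode above 0.02 m).
It also fails if it takes over 64 s, if anything falls off the work surface, if the arm or the gripper's body presses on something with over 40 N, if the wrist force passes 120 N, or if a joint passes its speed limit or range.

## Robot

A 6-joint arm with a two-finger parallel gripper is mounted at the origin on the work surface. World frame = base frame: x ahead of the robot, y to its left, z up, the work surface at z = 0. Lengths are in m, angles in rad, forces in N, time in s.
With the tool pointing down it reaches from about 0.375 to 0.9 m from the base axis. Payload 3.1 kg.
Tool frame: the origin (TCP) lies at the very end of the fingers, on their centre line; the grasp point (between the pads) lies 19 mm behind it; z points along the fingers, y is the line along which they close (so a half turn about z gives the same grasp; the last joint's range is limited). The gripper opens to 85 mm and grips with 20 to 120 N. Pads are 22 mm wide; open, the fingers measure 114 mm over their backs; the gripper's body (76 mm by 85 mm) begins 54 mm behind the grasp point. The pads swing forward as they close: fully open they stand 13 mm farther back than shut.
Start: joints at [-0.178, 0.527, 1.433, -0, 1.181, -0.178], TCP at [0.625, 0, 0.2] pointing down, gripper open.
Joint ranges: [-3.08, 3.08], [-0.75, 2.2], [0.22, 2.44], [-1.43, 4.57], [0, 2.65], [-2.85, 2.85]. Speed limits (rad/s): [2.79, 2.79, 3.14, 3.14, 3.14, 3.14].

## Interface

Orientations are given as [roll, pitch, yaw] about the fixed x, y, z axes, in that order (R = Rz(yaw) Ry(pitch) Rx(roll)).
In Python, from rig import manip gives the robot as it stands.
- The arm moves only by the shell command python3 -m jog 'ROWS' [FORCE]. ROWS is JSON, a list of rows, each a list of 7 numbers: the shift along the world's x, y, z as a fraction of full scale, then the turn, a rotation vector about the world's x, y, z as a fraction of full scale, then the gripper command: -1 is shut, 1 is fully open, values between are in proportion. A call has exactly 10 rows; each row is the pose to reach, as a shift and turn from the pose commanded when the call began; what a row does not reach only later rows make up. Full scale, the value 1, is 0.12 m for a shift and 0.5 rad for a turn. A row lasts 1/8 s, in which the tool goes at most 62.5 mm and 10.7 degrees, less where a joint would pass 70% of its speed; a pose out of reach is approached as far as the arm can. A call with a number of a shift or a turn outside -1 to 1 is refused whole. A call with a gripper value outside its range is refused whole. The fingers move at their own pace and stop on an object; FORCE is the grip in N (left out, the last holds). Time passes only in rows, so rows that repeat a pose let the fingers close, or fill a call up. It gives the time, the measured TCP pose, the force, the opening and the grip force at its end, in the units of the state.
- manip.state(): the state, without advancing time (a new reading comes with each control period).
- manip.read_camera(name): name is "scene" or "side" or "wrist"; returns the picture (480x640x3 uint8, red, green, blue); there is no depth.
- manip.get_calibration(name): a dict with "fov_y" (degrees; the focal length in pixels is half the picture's height over the tangent of half this angle, whatever the lens; pixels are square), "cx", "cy" (the principal point, pixels), "k1" (the pictures are not rectified: a ray, as slopes to the right and down, at radius r is drawn at 1 + k1 r^2 times it, then the intrinsics apply), "rvec" (rotation vector, rad) and "tvec" (3), from world to camera coordinates, as OpenCV has them. Camera axes: x right, y down, z forward; pixel columns grow to the right and rows downward; lengths in m; the calibration is good to about 2 mm. A picture is of the moment at which its call begins: read the wrist's pose just before it. get_calibration takes no time and is no camera call; for the wrist camera it gives the pose at the moment of the call.
- manip.finish_job(): hands the job in; it is judged then, once.
Trained networks look in the newest picture that a camera, given by its name, has taken for a name from the list of things; names that differ only in an ending like _2 or _b are one class to them, and where a whole thing is asked for, a point or a joint stands for the part that bears it (a point fixed in the world has none). Each returns a list of dicts, best first, with "confidence" (0 to 1); they miss things now and then, are a little off and sometimes report something else, mostly with a low value. They report only what shows in the picture. A call takes as long as a camera call.
- manip.find_in(camera, label): "at" ([x, y, z] in m, in world coordinates, good to about 4 mm: the middle of the surface that is visible of it).
- manip.trace(camera, label): "pixels" (480x640 bool, what is visible of it).
- manip.place_of(camera, label): "at" ([x, y, z] in m, in world coordinates, good to about 4 mm: a listed point, or the origin of a listed thing).
The state is a dict: "time_s": time; "joint_positions": joint angles; "joint_velocities": joint speeds; "tau": joint torques, N m; "tcp_pos": TCP position; "ee_rot": TCP orientation; "ft_force": force on the tool from outside, world axes, zero at the start; "torque": the same for the moment, N m; "finger_gap": finger opening in m; "grip_force": force on a finger pad.
Only numpy, scipy, OpenCV 4.12 (cv2) and the standard library are available. Lean on these libraries where they do the work, as an engineer would, in place of code of your own. Each camera call takes 0.05 s, during which the arm holds its last target. There are 200 camera calls.

## Working session

There is one attempt and no reset: what is moved stays moved. The work goes in short steps, Python scripts to look and compute and a shell command to move; the robot and the scene stay as the last step left them, time stands still between calls to the robot, and variables do not carry over. Pictures are saved under pics/ and viewed, at most 10 in all, crops included, and the job is handed in when it is done.

```bash
mkdir -p pics; python3 - <<'E'
from rig import manip
import cv2,numpy as np
s=manip.state();print(s['time_s'],s['tcp_pos'],s['ee_rot'],s['finger_gap'])
ims=[]
for c in('scene','side'):
    im=manip.read_camera(c);cv2.imwrite(f'pics/{c}0.png',im[:,:,::-1])
    for l in('holder','wheel','deck','jaw','pointer','mark'):
        r=manip.place_of(c,l)[:2]
        print(c,l,[(np.round(x['at'],4).tolist(),round(x['confidence'],2)) for x in r])
E
```

```text
0.0 [6.24226996e-01 1.44431877e-04 1.99433651e-01] [-3.13947677e+00 -3.71004741e-04  1.57074060e+00] 0.08547019147076375
scene holder [([0.5325, 0.0585, 0.0063], 0.85)]
scene wheel [([0.5411, -0.0225, 0.0678], 0.6)]
scene deck [([0.5275, 0.052, 0.0113], 0.85)]
scene jaw [([0.5321, 0.0317, 0.0302], 0.9)]
scene pointer [([0.5994, 0.0411, 0.0343], 0.88), ([0.597, -0.3261, 0.0045], 0.28)]
scene mark [([0.5876, 0.0713, 0.0309], 0.57)]
side holder [([0.5342, 0.053, -0.0001], 0.89)]
side wheel [([0.5413, -0.0179, 0.0678], 0.64)]
side deck [([0.5968, -0.3235, 0.0066], 0.62), ([0.5309, 0.0575, 0.0122], 0.6)]
side jaw [([0.5334, 0.0329, 0.0274], 0.7)]
side pointer [([0.5916, 0.0703, 0.0315], 0.69), ([0.5928, 0.0413, 0.0361], 0.61)]
side mark [([0.5923, 0.0682, 0.0316], 0.44)]
```

View pics/scene0.png

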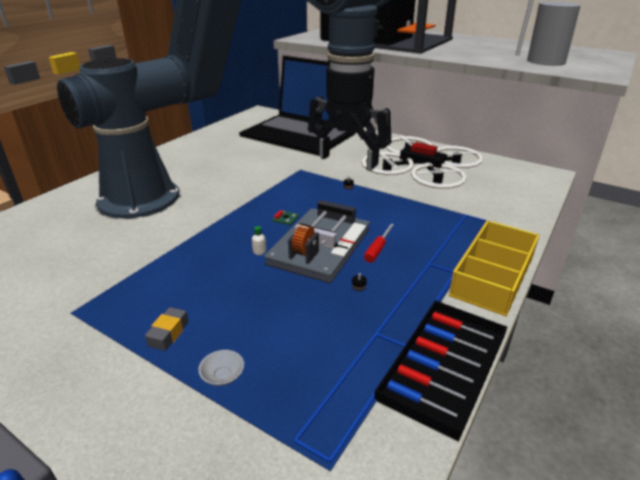

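View pics/side0.png

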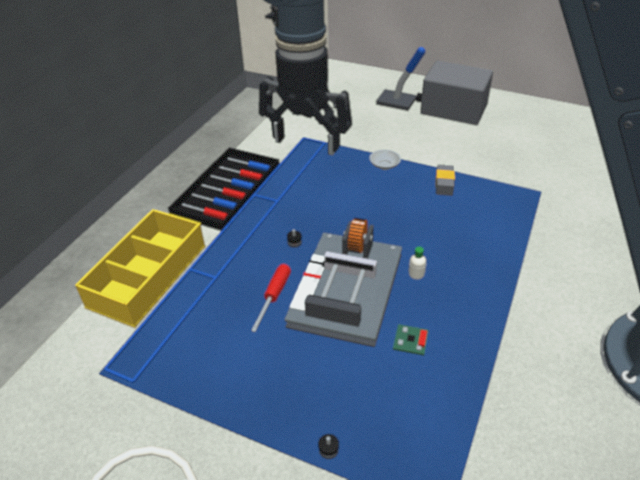

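The scene picture shows the holder at about pixel (320,240), with the wheel at (302,240). In the side picture the pointer is at (318,258) and the red band at (311,275). Holder +y is close to world +y. Next I'll shut the gripper, move near the wheel and measure with the wrist camera.

```bash
python3 -m jog '[[-0.2,0,0,0,0,0,-1],[-0.4,-0.1,0,0,0,0,-1],[-0.6,-0.2,0,0,0,0,-1],[-0.7,-0.3,0,0,0,0,-1],[-0.7,-0.3,0,0,0,0,-1],[-0.7,-0.3,0,0,0,0,-1],[-0.7,-0.3,0,0,0,0,-1],[-0.7,-0.3,0,0,0,0,-1],[-0.7,-0.3,0,0,0,0,-1],[-0.7,-0.3,0,0,0,0,-1]]'
cat > h.py <<'E'
from rig import manip
import cv2,numpy as np
def ray(c,px):
    k=manip.get_calibration(c);f=240/np.tan(np.radians(k['fov_y'])/2)
    R=cv2.Rodrigues(np.array(k['rvec'],float))[0];t=np.array(k['tvec'],float).ravel()
    d=(np.array(px,float)-[k['cx'],k['cy']])/f;u=d.copy()
    for _ in range(20):u=d/(1+k['k1']*(u@u))
    return -R.T@t,R.T@np.r_[u,1]
def atz(c,px,z):
    o,d=ray(c,px);return o+d*(z-o[2])/d[2]
def cen(c,l):
    r=manip.trace(c,l)
    if not r:return None
    ys,xs=np.nonzero(r[0]['pixels']);return np.array([xs.mean(),ys.mean()]),len(xs),r[0]['confidence']
def look(n,labels=('holder','wheel','jaw','pointer','mark'),cams=('wrist',)):
    for c in cams:
        im=manip.read_camera(c);cv2.imwrite(f'pics/{c}{n}.png',im[:,:,::-1])
        for l in labels:
            r=manip.place_of(c,l)[:2]
            print(c,l,[(np.round(x['at'],4).tolist(),round(x['confidence'],2)) for x in r])
E
python3 - <<'E'
from h import *
look(1)
s=manip.state();print(s['time_s'],s['tcp_pos'],s['ee_rot'],s['finger_gap'])
E
```

```text
time_s: 1.95
tcp_pos: [0.541, -0.0358, 0.2004]
ee_rot: [-3.142, -0.0, 1.571]
ft_force: [0.1, 0.1, -0.1]
finger_gap: 0.0001
grip_force: 0.0
wrist holder [([0.5296, 0.0531, 0.004], 0.75), ([0.4311, -0.03, 0.0005], 0.25)]
wrist wheel [([0.5455, -0.0182, 0.0679], 0.81)]
wrist jaw [([0.5376, 0.0368, 0.0286], 0.89), ([0.3942, 0.1147, 0.003], 0.36)]
wrist pointer [([0.5929, 0.0397, 0.0383], 0.59)]
wrist mark [([0.5896, 0.073, 0.0331], 0.61)]
2.25 [ 0.54096707 -0.03598549  0.20042886] [3.14155718e+00 4.73234943e-06 1.57074832e+00] 7.710947922117575e-05
```

View pics/wrist1.png

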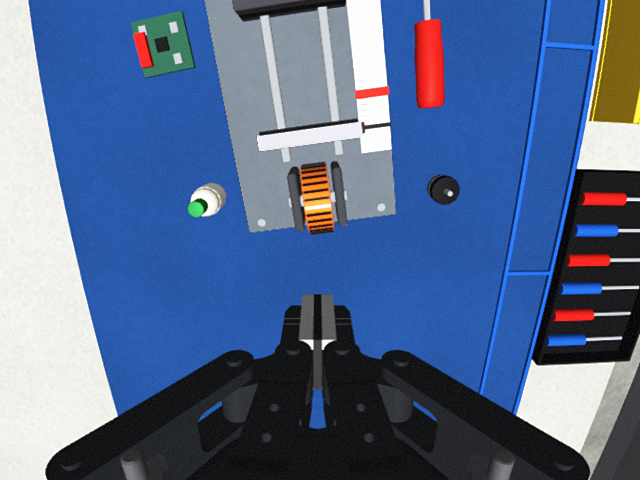

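The wrist picture shows the red band at (372,92), the pointer at (377,127), the wheel at (318,198), and the deck's front corners at (249,232) and (395,214). I'll turn these pixels into positions.

```bash
python3 - <<'E'
from h import *
c='wrist'
A=atz(c,(249.5,232),.030);B=atz(c,(395,214),.030);print('corners',A,B,np.linalg.norm(B-A))
e=(B-A)[:2];yaw=np.arctan2(e[1],e[0]);print('yaw',yaw)
L=atz(c,(249.5,232),.03);L2=atz(c,(206,0),.03);d=L2-L;print('edge yaw',np.arctan2(-d[0],d[1]))
ex=np.r_[np.cos(yaw),np.sin(yaw)];ey=np.r_[-ex[1],ex[0]]
O=(A+B)[:2]/2+ey*.11;print('holder',O)
print('wheel pred',O-ey*.075)
for n,p,z in(('mark',(372,92.5),.0305),('ptr',(378,127),.034),('whl',(318,198),.098)):
    w=atz(c,p,z);print(n,w,'holder xy',ex@(w[:2]-O),ey@(w[:2]-O))
E
```

```text
corners [ 0.47242698 -0.06412957  0.03      ] [ 0.6192026  -0.04531483  0.03      ] 0.1479766037771187
yaw 0.12749182321292074
edge yaw 0.12527200596867294
holder [0.53182865 0.05438504]
wheel pred [ 0.54136466 -0.02000626]
mark [0.59095669 0.06858539 0.0305    ] holder xy 0.06045368013020941 0.0065671648143316155
ptr [0.59721498 0.03845978 0.034     ] holder xy 0.0628308007075003 -0.024109662534894633
whl [ 0.54195845 -0.01389208  0.098     ] holder xy 0.0013663683169246234 -0.06901094388916991
```

Yaw is 0.126 rad and the gap about 30 mm, so roughly 150 mm of rim. I'll align the finger behind the wheel top at z = 0.11.

```bash
python3 -m jog '[[0.025,0,-0.2,0,0,0.252,-1],[0.025,0,-0.4,0,0,0.252,-1],[0.025,0.01,-0.6,0,0,0.252,-1],[0.025,0.01,-0.7,0,0,0.252,-1],[0.025,0.01,-0.75,0,0,0.252,-1],[0.025,0.01,-0.75,0,0,0.252,-1],[0.025,0.01,-0.75,0,0,0.252,-1],[0.025,0.01,-0.75,0,0,0.252,-1],[0.025,0.01,-0.75,0,0,0.252,-1],[0.025,0.01,-0.75,0,0,0.252,-1]]'
python3 -m jog '[[0,0,-0.05,0,0,0,-1],[0,0,-0.1,0,0,0,-1],[0,0,-0.13,0,0,0,-1],[0,0,-0.14,0,0,0,-1],[-0.005,0.03,-0.14,0,0,0,-1],[-0.01,0.06,-0.14,0,0,0,-1],[-0.014,0.09,-0.14,0,0,0,-1],[-0.018,0.12,-0.14,0,0,0,-1],[-0.018,0.12,-0.14,0,0,0,-1],[-0.018,0.12,-0.14,0,0,0,-1]]'
python3 - <<'E'
from h import *
look(2,('pointer','mark'))
E
```

```text
time_s: 3.5
tcp_pos: [0.5441, -0.0348, 0.1106]
ee_rot: [3.141, 0.0, 1.697]
ft_force: [-0.1, -0.3, -0.1]
finger_gap: -0.0001
grip_force: 0.0
time_s: 4.75
tcp_pos: [0.5419, -0.0204, 0.0937]
ee_rot: [3.141, 0.0, 1.697]
ft_force: [-0.1, -0.6, -0.1]
finger_gap: 0.0001
grip_force: 0.0
wrist pointer [([0.5921, 0.0413, 0.0398], 0.91), ([0.5382, 0.0382, 0.0256], 0.41)]
wrist mark [([0.5897, 0.0707, 0.0297], 0.71)]
```

View pics/wrist2.png

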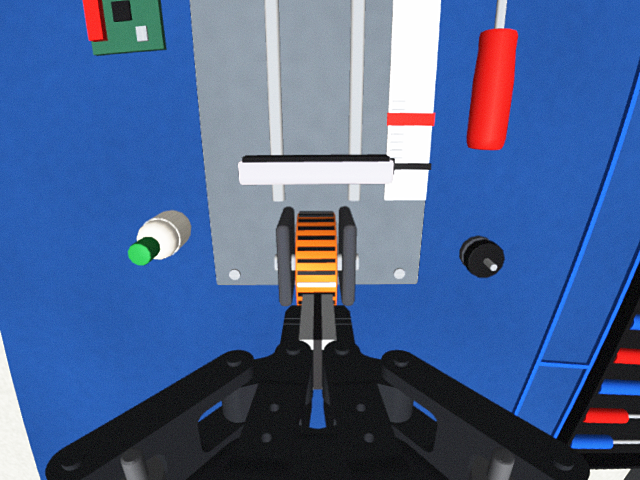

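The picture shows the fingertip at (318,298) near the wheel's rear (rows 211–305), with no contact force yet. I'll remeasure from this close view.

```bash
python3 - <<'E'
from h import *
c='wrist'
A=atz(c,(217,284),.030);B=atz(c,(418.5,284),.030);print('corners',A,B,np.linalg.norm(B-A))
e=(B-A)[:2];yaw=np.arctan2(e[1],e[0]);print('yaw',yaw)
ex=np.r_[np.cos(yaw),np.sin(yaw)];ey=np.r_[-ex[1],ex[0]]
O=(A+B)[:2]/2+ey*.11;print('holder',O)
W=O-ey*.075;print('wheel pred',W, 'tcp rel', [v@(manip.state()['tcp_pos'][:2]-W) for v in(ex,ey)])
k=manip.get_calibration(c);f=240/np.tan(np.radians(k['fov_y'])/2)
def proj(p):
    K=np.array([[f,0,k['cx']],[0,f,k['cy']],[0,0,1]]);return cv2.projectPoints(np.array([p],float),np.array(k['rvec']),np.array(k['tvec']),K,np.array([k['k1'],0,0,0]))[0].ravel()
print('tcp px',proj(manip.state()['tcp_pos']))
for a in(-40,-20,0,20,40,60,80):
    a=np.radians(a);print(np.degrees(a),proj(np.r_[W+ey*.03*np.sin(a),.068+.03*np.cos(a)]))
for n,p,z in(('mark',(411,119),.0305),('ptr',(412,166.5),.034)):
    w=atz(c,p,z);print(n,w,'holder xy',ex@(w[:2]-O),ey@(w[:2]-O))
print(manip.state()['ft_force'],ray(c,(320,240)))
E
```

```text
corners [ 0.47258368 -0.0635039   0.03      ] [ 0.62089182 -0.04488995  0.03      ] 0.14947168404974157
yaw 0.12485578309718472
holder [0.53303927 0.05494679]
wheel pred [ 0.54237914 -0.01946938] tcp rel [np.float64(-0.0006168417723323517), np.float64(-0.0009730518054430487)]
tcp px [316.87215    280.16437655]
-40.0 [317.97790909 307.58916829]
-20.0 [318.01590578 297.82294261]
0.0 [318.04294507 282.1302497 ]
20.0 [318.05321987 262.74888414]
40.0 [318.04434386 243.01222858]
59.99999999999999 [318.01846091 226.33492726]
80.0 [317.98121263 215.1605848 ]
mark [0.59107634 0.06868467 0.0305    ] holder xy 0.05929608424749584 0.006403480582306527
ptr [0.59679644 0.03950077 0.034     ] holder xy 0.06133733878138458 -0.023265572293662558
[-0.32405712  0.39199423  1.07267675] (array([0.53159414, 0.06241473, 0.2668667 ]), array([ 0.04930483, -0.32709649, -0.94374376]))
```

```bash
for i in 1; do python3 -m jog '[[0,0,-0.01,0,0,0,-1],[0,0,-0.02,0,0,0,-1],[0,0,-0.025,0,0,0,-1],[0,0,-0.025,0,0,0,-1],[0,0,-0.025,0,0,0,-1],[0,0,-0.025,0,0,0,-1],[0,0,-0.025,0,0,0,-1],[0,0,-0.025,0,0,0,-1],[0,0,-0.025,0,0,0,-1],[0,0,-0.025,0,0,0,-1]]'; done
```

```text
time_s: 6.15
tcp_pos: [0.5418, -0.0204, 0.0906]
ee_rot: [3.142, -0.0, 1.697]
ft_force: [0.4, 0.2, -0.3]
finger_gap: -0.0
grip_force: 0.0
```

```bash
python3 -m jog '[[0,0,-0.01,0,0,0,-1],[0,0,-0.02,0,0,0,-1],[0,0,-0.03,0,0,0,-1],[0,0,-0.035,0,0,0,-1],[0,0,-0.035,0,0,0,-1],[0,0,-0.035,0,0,0,-1],[0,0,-0.035,0,0,0,-1],[0,0,-0.035,0,0,0,-1],[0,0,-0.035,0,0,0,-1],[0,0,-0.035,0,0,0,-1]]'
python3 - <<'E'
from h import *
im=manip.read_camera('wrist')[180:340,200:440];cv2.imwrite('pics/w3.png',cv2.resize(im,None,fx=3,fy=3)[:,:,::-1])
im=manip.read_camera('side')[180:300,280:420];cv2.imwrite('pics/s3.png',cv2.resize(im,None,fx=4,fy=4)[:,:,::-1])
print(manip.state()['ft_force'])
E
```

```text
time_s: 7.4
tcp_pos: [0.5418, -0.0204, 0.0864]
ee_rot: [3.142, 0.0, 1.697]
ft_force: [-0.3, 0.2, -0.3]
finger_gap: -0.0001
grip_force: 0.0
[ 0.29260947 -1.07262954  0.34436593]
```

View pics/s3.png

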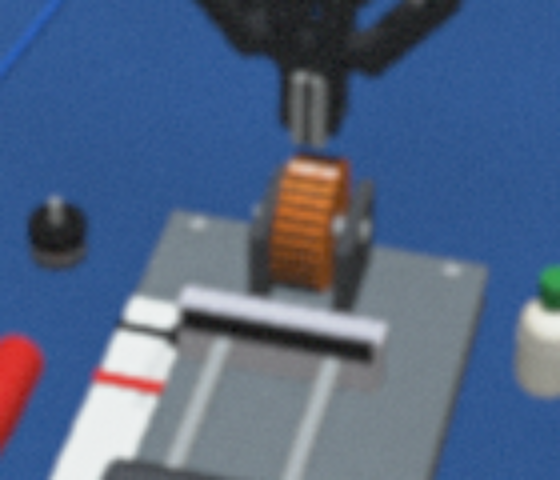

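View pics/w3.png

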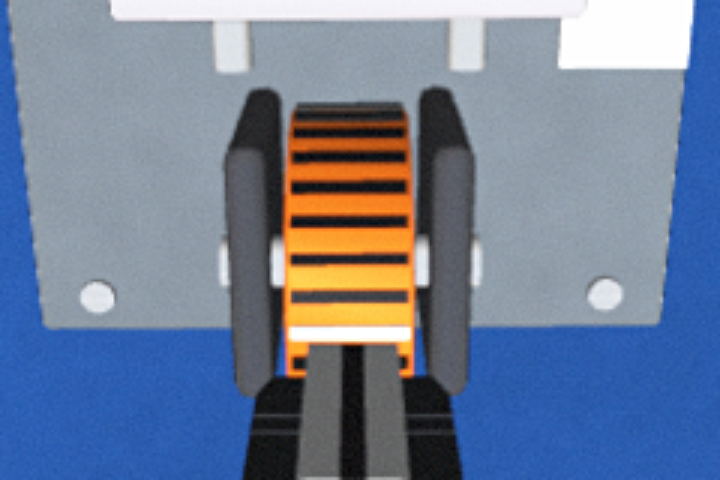

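The side crop shows the fingertips a few millimetres above the wheel top, on its centre line. The fingers therefore really end above the nominal TCP, so I'll keep lowering in small steps.

```bash
python3 -m jog '[[0,0,-0.01,0,0,0,-1],[0,0,-0.02,0,0,0,-1],[0,0,-0.03,0,0,0,-1],[0,0,-0.033,0,0,0,-1],[0,0,-0.033,0,0,0,-1],[0,0,-0.033,0,0,0,-1],[0,0,-0.033,0,0,0,-1],[0,0,-0.033,0,0,0,-1],[0,0,-0.033,0,0,0,-1],[0,0,-0.033,0,0,0,-1]]'
```

```text
time_s: 8.75
tcp_pos: [0.5418, -0.0204, 0.0825]
ee_rot: [3.142, 0.0, 1.697]
ft_force: [-0.4, 1.4, -0.6]
finger_gap: 0.0001
grip_force: 0.0
```

```bash
python3 -m jog '[[0,0,-0.01,0,0,0,-1],[0,0,-0.02,0,0,0,-1],[0,0,-0.03,0,0,0,-1],[0,0,-0.033,0,0,0,-1],[0,0,-0.033,0,0,0,-1],[0,0,-0.033,0,0,0,-1],[0,0,-0.033,0,0,0,-1],[0,0,-0.033,0,0,0,-1],[0,0,-0.033,0,0,0,-1],[0,0,-0.033,0,0,0,-1]]'
```

```text
time_s: 10.0
tcp_pos: [0.5418, -0.0204, 0.0785]
ee_rot: [3.142, -0.0, 1.697]
ft_force: [0.0, 0.7, -0.2]
finger_gap: -0.0001
grip_force: 0.0
```

```bash
python3 -m jog '[[0,0,-0.01,0,0,0,-1],[0,0,-0.02,0,0,0,-1],[0,0,-0.025,0,0,0,-1],[0,0,-0.025,0,0,0,-1],[0,0,-0.025,0,0,0,-1],[0,0,-0.025,0,0,0,-1],[0,0,-0.025,0,0,0,-1],[0,0,-0.025,0,0,0,-1],[0,0,-0.025,0,0,0,-1],[0,0,-0.025,0,0,0,-1]]'
python3 - <<'E'
from h import *
im=manip.read_camera('side')[180:300,280:420];cv2.imwrite('pics/s4.png',cv2.resize(im,None,fx=4,fy=4)[:,:,::-1])
im=manip.read_camera('wrist');cv2.imwrite('pics/w4.png',im[:,:,::-1])
print(manip.state()['ft_force'])
E
```

```text
time_s: 11.25
tcp_pos: [0.5418, -0.0204, 0.0755]
ee_rot: [-3.142, -0.0, 1.697]
ft_force: [-0.5, -0.1, 0.9]
finger_gap: 0.0003
grip_force: 0.0
[1.16131348 0.2586131  0.72507763]
```

View pics/s4.png

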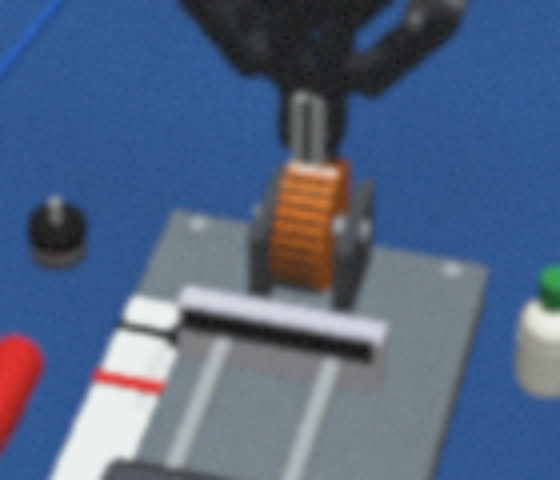

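The fingertip's lower edge is now at about crop (308,163), right at the white rib. I'll triangulate its true height from both cameras.

```bash
python3 - <<'E'
from h import *
im=cv2.imread('pics/w4.png');print([im[r,309].tolist() for r in range(284,304,2)])
def tri(a,b):
    (o1,d1),(o2,d2)=a,b
    s=np.linalg.lstsq(np.c_[d1,-d2],o2-o1,rcond=None)[0];p,q=o1+s[0]*d1,o2+s[1]*d2;return p,q
t=manip.state()['tcp_pos'];W=np.r_[.5424,-.0195,.098]
for w in(290,294,298):
  p,q=tri(ray('side',(357,220.75)),ray('wrist',(318,w)));print(w,'tip',p,q,'tcp',t)
p,q=tri(ray('side',(280+315/4,180+172/4)),ray('wrist',(318,291)));print('rib',p,q)
E
```

```text
[[79, 209, 255], [54, 128, 224], [79, 73, 66], [71, 70, 89], [73, 202, 255], [83, 123, 208], [100, 102, 95], [105, 101, 102], [96, 95, 96], [101, 102, 103]]
290 tip [ 0.53815327 -0.01101074  0.10901189] [ 0.5409646  -0.00934496  0.10834792] tcp [ 0.54182114 -0.02037812  0.07549034]
294 tip [ 0.53924457 -0.01388186  0.10642945] [ 0.54138147 -0.01259198  0.1058984 ] tcp [ 0.54182114 -0.02037812  0.07549034]
298 tip [ 0.54037193 -0.01684783  0.10376169] [ 0.54181388 -0.0159605   0.10338452] tcp [ 0.54182114 -0.02037812  0.07549034]
rib [ 0.53740303 -0.01774124  0.09897093] [ 0.54172933 -0.01519244  0.0979497 ]
```

View pics/w4.png

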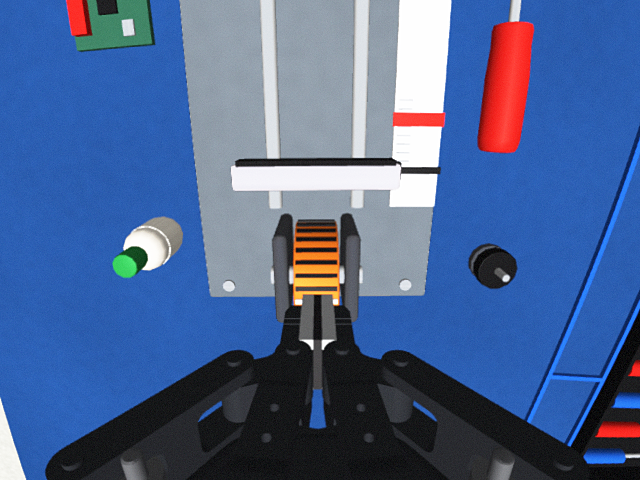

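The true tip is about 28 mm above the reported TCP and still 6–8 mm above the wheel, consistent with zero force. I'll go on down.

```bash
python3 -m jog '[[0,0,-0.01,0,0,0,-1],[0,0,-0.02,0,0,0,-1],[0,0,-0.03,0,0,0,-1],[0,0,-0.04,0,0,0,-1],[0,0,-0.045,0,0,0,-1],[0,0,-0.05,0,0,0,-1],[0,0,-0.05,0,0,0,-1],[0,0,-0.05,0,0,0,-1],[0,0,-0.05,0,0,0,-1],[0,0,-0.05,0,0,0,-1]]'
```

```text
time_s: 12.6
tcp_pos: [0.5418, -0.0204, 0.0695]
ee_rot: [3.142, 0.0, 1.697]
ft_force: [-0.5, 0.4, -0.2]
finger_gap: 0.0004
grip_force: 0.0
```

```bash
python3 -m jog '[[0,0,-0.01,0,0,0,-1],[0,0,-0.02,0,0,0,-1],[0,0,-0.025,0,0,0,-1],[0,0,-0.025,0,0,0,-1],[0,0,-0.025,0,0,0,-1],[0,0,-0.025,0,0,0,-1],[0,0,-0.025,0,0,0,-1],[0,0,-0.025,0,0,0,-1],[0,0,-0.025,0,0,0,-1],[0,0,-0.025,0,0,0,-1]]'
```

```text
time_s: 13.85
tcp_pos: [0.5419, -0.0204, 0.0665]
ee_rot: [3.141, -0.0, 1.697]
ft_force: [-0.5, -0.3, 5.3]
finger_gap: 0.0001
grip_force: 2.5
```

Contact at 5.3 N. I'll press 3 mm more, stroke forward, lift, and go back behind the top.

```bash
python3 -m jog '[[0,0,-0.012,0,0,0,-1],[0,0,-0.025,0,0,0,-1],[-0.005,0.04,-0.025,0,0,0,-1],[-0.01,0.08,-0.025,0,0,0,-1],[-0.015,0.12,-0.025,0,0,0,-1],[-0.015,0.12,-0.025,0,0,0,-1],[-0.015,0.12,0.08,0,0,0,-1],[0.016,-0.12,0.08,0,0,0,-1],[0.016,-0.12,0.08,0,0,0,-1],[0.016,-0.12,0.08,0,0,0,-1]]'
cat >> h.py <<'E'
def gap(n):
    c='wrist';im=manip.read_camera(c);cv2.imwrite(f'pics/g{n}.png',im[:,:,::-1])
    hsv=cv2.cvtColor(im,cv2.COLOR_RGB2HSV)
    ey=np.r_[-.125,.992];O=np.r_[.533,.0548];ex=np.r_[.992,.125]
    # sample along strip line at holder x=62 mm
    k=manip.get_calibration(c);f=240/np.tan(np.radians(k['fov_y'])/2)
    K=np.array([[f,0,k['cx']],[0,f,k['cy']],[0,0,1]])
    ys=np.arange(-.035,.045,.00025);out={}
    for nm,z in(('mark',.0305),('ptr',.034)):
        sc=[]
        for x in np.arange(.058,.068,.001):
            P=np.c_[O+ex*x+ys[:,None]*ey,np.full(len(ys),z)]
            uv=cv2.projectPoints(P,np.array(k['rvec'],float),np.array(k['tvec'],float),K,np.array([k['k1'],0,0,0]))[0][:,0].astype(np.float32)
            v=cv2.remap(im,uv[None],None,cv2.INTER_LINEAR)[0].astype(float)
            sc.append((v[:,0]-v[:,1]>80) if nm=='mark' else (v.max(1)<80))
        m=np.mean(sc,0)>.5;out[nm]=(ys[m].mean()*1000,m.sum()*.25)
    print(out,'gap mm',out['mark'][0]-out['ptr'][0],'t',manip.state()['time_s'])
E
python3 -c "
from h import *
gap(1)"
```

```text
time_s: 15.1
tcp_pos: [0.5433, -0.0345, 0.0759]
ee_rot: [-3.141, -0.001, 1.696]
ft_force: [0.5, 1.0, -1.2]
finger_gap: -0.0002
grip_force: 0.0
{'mark': (np.float64(7.250000000000034), np.float64(7.75)), 'ptr': (np.float64(-19.12499999999999), np.float64(3.0))} gap mm 26.37500000000002 t 15.15
```

The first stroke moved the jaw about 3 mm and the gap is now 26.4 mm. Next are full 30 mm strokes, each returning to its start.

```bash
python3 -m jog '[[0,0,-0.06,0,0,0,-1],[0,0,-0.108,0,0,0,-1],[-0.008,0.06,-0.108,0,0,0,-1],[-0.016,0.125,-0.108,0,0,0,-1],[-0.024,0.19,-0.108,0,0,0,-1],[-0.031,0.25,-0.108,0,0,0,-1],[-0.031,0.25,-0.108,0,0,0,-1],[-0.031,0.25,0,0,0,0,-1],[0,0,0,0,0,0,-1],[0,0,0,0,0,0,-1]]'
python3 -c "
from h import *
gap(2)"
```

```text
time_s: 16.4
tcp_pos: [0.5447, -0.0362, 0.0765]
ee_rot: [3.14, 0.001, 1.695]
ft_force: [0.1, 0.4, -0.2]
finger_gap: -0.0003
grip_force: 0.0
{'mark': (np.float64(8.125000000000036), np.float64(8.0)), 'ptr': (np.float64(-11.874999999999982), np.float64(3.0))} gap mm 20.000000000000018 t 16.45
```

```bash
python3 -m jog '[[0,0,-0.06,0,0,0,-1],[0,0,-0.108,0,0,0,-1],[-0.008,0.06,-0.108,0,0,0,-1],[-0.016,0.125,-0.108,0,0,0,-1],[-0.024,0.19,-0.108,0,0,0,-1],[-0.031,0.25,-0.108,0,0,0,-1],[-0.031,0.25,-0.108,0,0,0,-1],[-0.031,0.25,0,0,0,0,-1],[0,0,0,0,0,0,-1],[0,0,0,0,0,0,-1]]'
python3 -c "
from h import *
gap(3)"
python3 -m jog '[[0,0,-0.06,0,0,0,-1],[0,0,-0.108,0,0,0,-1],[-0.008,0.06,-0.108,0,0,0,-1],[-0.016,0.125,-0.108,0,0,0,-1],[-0.024,0.19,-0.108,0,0,0,-1],[-0.031,0.25,-0.108,0,0,0,-1],[-0.031,0.25,-0.108,0,0,0,-1],[-0.031,0.25,0,0,0,0,-1],[0,0,0,0,0,0,-1],[0,0,0,0,0,0,-1]]'
python3 -c "
from h import *
gap(4)"
```

```text
time_s: 17.7
tcp_pos: [0.5446, -0.036, 0.0765]
ee_rot: [3.14, 0.001, 1.695]
ft_force: [-0.1, -0.2, -0.2]
finger_gap: -0.0001
grip_force: 0.0
{'mark': (np.float64(8.000000000000036), np.float64(7.75)), 'ptr': (np.float64(-5.624999999999977), np.float64(3.0))} gap mm 13.625000000000012 t 17.75
time_s: 19.0
tcp_pos: [0.5446, -0.036, 0.0765]
ee_rot: [3.14, 0.001, 1.695]
ft_force: [0.5, 0.3, 0.0]
finger_gap: 0.0
grip_force: 0.0
{'mark': (np.float64(8.000000000000036), np.float64(7.75)), 'ptr': (np.float64(1.1250000000000289), np.float64(3.0))} gap mm 6.875000000000007 t 19.05
```

```bash
python3 -m jog '[[0,0,-0.06,0,0,0,-1],[0,0,-0.108,0,0,0,-1],[-0.008,0.06,-0.108,0,0,0,-1],[-0.016,0.125,-0.108,0,0,0,-1],[-0.024,0.19,-0.108,0,0,0,-1],[-0.031,0.25,-0.108,0,0,0,-1],[-0.031,0.25,-0.108,0,0,0,-1],[-0.031,0.25,0,0,0,0,-1],[0,0,0.2,0,0,0,-1],[0,0,0.5,0,0,0,-1]]'
python3 -m jog '[[0,-0.1,0.2,0,0,0,-1],[0,-0.2,0.4,0,0,0,-1],[0,-0.2,0.4,0,0,0,-1],[0,-0.2,0.4,0,0,0,-1],[0,-0.2,0.4,0,0,0,-1],[0,-0.2,0.4,0,0,0,-1],[0,-0.2,0.4,0,0,0,-1],[0,-0.2,0.4,0,0,0,-1],[0,-0.2,0.4,0,0,0,-1],[0,-0.2,0.4,0,0,0,-1]]'
python3 - <<'E'
from h import *
look(9,('holder','pointer','mark'))
im=cv2.imread('pics/wrist9.png');cv2.imwrite('pics/f.png',im[0:300,180:500])
E
```

```text
time_s: 20.3
tcp_pos: [0.5435, -0.036, 0.1362]
ee_rot: [-3.14, -0.0, 1.695]
ft_force: [0.6, -1.0, 0.9]
finger_gap: 0.0
grip_force: 0.0
time_s: 21.55
tcp_pos: [0.5438, -0.0588, 0.1841]
ee_rot: [3.142, 0.0, 1.697]
ft_force: [0.5, 0.8, -0.2]
finger_gap: -0.0002
grip_force: 0.0
wrist holder [([0.5305, 0.0558, 0.0048], 0.77)]
wrist pointer [([0.5901, 0.0684, 0.0391], 0.58)]
wrist mark [([0.5959, -0.3259, 0.0019], 0.73), ([0.5881, 0.074, 0.0302], 0.62)]
```

View pics/f.png

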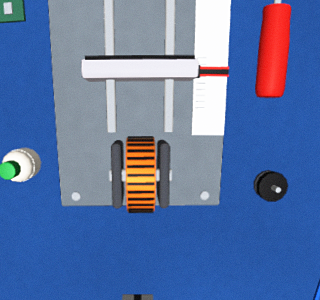

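The pointer stands over the red band at about crop (215,71). I'll check the centring numerically.

```bash
python3 - <<'E'
from h import *
im=cv2.imread('pics/wrist9.png')
for c in (398,):print([(r,im[r,c].tolist()) for r in range(63,82)])
# position of band edges and pointer edges in holder y
ey=np.r_[-.125,.992];O=np.r_[.533,.0548]
col=im[60:85,392:402].astype(int).mean(1)
for r in range(63,82):print(r,col[r-60].round(),'band y %.1f ptr y %.1f'%tuple(1000*(ey@(atz('wrist',(397,r),z)[:2]-O)) for z in(.0305,.036)))
E
```

```text
[(63, [254, 254, 253]), (64, [255, 255, 253]), (65, [255, 255, 253]), (66, [238, 236, 254]), (67, [77, 78, 255]), (68, [50, 57, 255]), (69, [47, 48, 148]), (70, [46, 50, 39]), (71, [56, 54, 46]), (72, [55, 55, 44]), (73, [36, 34, 54]), (74, [37, 40, 229]), (75, [59, 66, 255]), (76, [198, 196, 252]), (77, [255, 255, 251]), (78, [255, 255, 253]), (79, [254, 254, 253]), (80, [253, 253, 253]), (81, [254, 253, 253])]
63 [254. 253. 253.] band y 13.5 ptr y 12.7
64 [255. 255. 253.] band y 12.7 ptr y 12.0
65 [255. 255. 253.] band y 11.9 ptr y 11.2
66 [223. 223. 253.] band y 11.1 ptr y 10.4
67 [ 68.  74. 255.] band y 10.3 ptr y 9.6
68 [ 46.  53. 255.] band y 9.5 ptr y 8.8
69 [ 50.  50. 145.] band y 8.7 ptr y 8.1
70 [51. 49. 42.] band y 7.9 ptr y 7.3
71 [52. 50. 45.] band y 7.1 ptr y 6.5
72 [53. 51. 40.] band y 6.3 ptr y 5.7
73 [43. 41. 58.] band y 5.5 ptr y 4.9
74 [ 33.  36. 230.] band y 4.7 ptr y 4.1
75 [ 60.  66. 255.] band y 3.9 ptr y 3.3
76 [201. 200. 252.] band y 3.1 ptr y 2.6
77 [255. 255. 251.] band y 2.3 ptr y 1.8
78 [255. 255. 253.] band y 1.5 ptr y 1.0
79 [254. 254. 253.] band y 0.7 ptr y 0.2
80 [254. 253. 253.] band y -0.1 ptr y -0.6
81 [254. 253. 253.] band y -0.9 ptr y -1.4
```

The band is centred at about y 7.0 mm and the pointer at 6.4 mm, well inside the 4.5 mm tolerance. I'll hand the job in.

```bash
python3 -c "
from rig import manip
print(manip.finish_job())"
```

```text
the job is handed in; nothing more can be done
None
```

The job is handed in: the pointer stands about 0.6 mm from the red band's centre line by my measurement (4.5 mm allowed), the finger is clear of the wheel, the holder shows no measurable shift, and the hand-in returned no verdict.

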